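# Pack the tap-service tray

### The arm

A 6-joint arm with a two-finger parallel gripper is mounted at the origin on the work surface. World frame = base frame: x ahead of the robot, y to its left, z up, the work surface at z = 0. Lengths are in m, angles in rad, forces in N, time in s.
With the tool pointing down it reaches from about 0.225 to 0.725 m from the base axis. Payload 3.1 kg.
Tool frame: the origin (TCP) lies at the very end of the fingers, on their centre line; the grasp point (between the pads) lies 19 mm behind it; z points along the fingers, y is the line along which they close (so a half turn about z gives the same grasp; the last joint's range is limited). The gripper opens to 85 mm and grips with 20 to 120 N. Pads are 22 mm wide; open, the fingers measure 114 mm over their backs; the gripper's body (76 mm by 85 mm) begins 54 mm behind the grasp point. The pads swing forward as they close: fully open they stand 13 mm farther back than shut.
Start: joints at [1.213, 0.048, 0.099, 1.622, 0, 1.443], TCP at [0.12, 0.511, 0.231] pointing down, gripper open.
Joint ranges: [-2.91, 2.91], [-0.99, 1.94], [-1.21, 1.42], [-2.12, 2.29], [-1.49, 1.47], [-3.14, 3.14]. Speed limits (rad/s): [2.79, 2.79, 3.14, 3.14, 3.14, 3.14].

### API

Orientations are given as [roll, pitch, yaw] about the fixed x, y, z axes, in that order (R = Rz(yaw) Ry(pitch) Rx(roll)).
In Python, from plant import r, optics, hand_in gives the robot as it stands.
- The arm moves only by the tool arm_command, never from a script. Its argument "steps" is a list of rows, each a list of 3 entries, a list of its own where there are three numbers: the closure in counts, from 0 (fully open) to 255 (shut), then the shift along the tool's x, y, z in cm, then the turn, a rotation vector about the tool's x, y, z in rad. In form: [[gripper, [x, y, z], [ax, ay, az]], ...]. A call has 1 to 10 rows; each row is the pose to reach, as a shift and turn from the pose commanded when the call began, along the tool's axes at that moment; what a row does not reach only later rows make up. A row lasts 1/10 s, in which the tool goes at most 50 mm and 8.59 degrees, less where a joint would pass 70% of its speed; a pose out of reach is approached as far as the arm can. A call with a gripper value outside its range is refused whole. The fingers move at their own pace and stop on an object; "squeeze" is the grip in N (left out, the last holds). Time passes only in rows, so rows that repeat a pose let the fingers close. It gives the time, the measured TCP pose, the force, the opening and the grip force at its end, in the units of the state.
- r.read_state(): the state, without advancing time (a new reading comes with each control period).
- optics.get_image(name): name is "side" or "top"; returns the picture (384x512x3 uint8, red, green, blue); there is no depth.
- optics.camera_info(name): a dict with "vfov" (degrees; the focal length in pixels is half the picture's height over the tangent of half this angle, whatever the lens; pixels are square), "cx", "cy" (the principal point, pixels), "dist_coeffs" ([k1, k2, p1, p2, k3] as OpenCV has them; the pictures are not rectified), "position" and "rotation" of the camera in the world. Camera axes: x right, y down, z forward; pixel columns grow to the right and rows downward; lengths in m; the calibration is good to about 2 mm. A picture is of the moment at which its call begins. camera_info takes no time and is no camera call.
- hand_in(): hands the job in; it is judged then, once.
The state is a dict: "clock": time; "joint_pos": joint angles; "joint_vel": joint speeds; "joint_efforts": joint torques, N m; "position": TCP position; "tcp_rot": TCP orientation; "wrist_force": force on the tool from outside, world axes, zero at the start; "torque": the same for the moment, N m; "gripper_width": opening from 0.0 (shut) to 1.0 (fully open); "grasp_force": force on a finger pad.
Only numpy, scipy, OpenCV 4.12 (cv2) and the standard library are available. Lean on these libraries where they do the work, as an engineer would, in place of code of your own. Each camera call takes 0.05 s, during which the arm holds its last target. There are 200 camera calls.

### The job

Pack the tap-service tray: press the pliers into their shaped cutout, jaws at the narrow end, until they are fully home and level with the insert's top, and lift the mixer cartridge over the lip and stand it upright in the trough behind. Leave the bottle trap, the dish and the flush plate where they are.

Things in the scene. Friction and masses are not known exactly. Their poses are not given: they have to be found in the camera images.
- pliers: Blue-handled steel pliers lying flat, loose, 0.22 kg, 180 mm long, x -95 to 85 mm. Origin: underside, middle of the neck, near the centre of mass; x to the jaws, z up. Neck: flat steel sides, x -23 to 29 mm, 30 mm wide (y), 16 mm thick: grip it across y, press on it. Two blue grips from x -20 mm, 30 mm wide together, spreading to 48 mm overall from x -63 mm to the end, 16 mm thick.
- jaw_tip (a point): Tip of the pliers' jaws, at pliers x = 85 mm, half way up. The jaws run from x 29 to 85 mm and are 18 mm wide and 13 mm thick.
- cartridge: Stainless mixer cartridge standing upright, loose, 0.14 kg, 70 mm tall: round body 40 mm across, 46 mm high (the place to grip), a white collar 30 mm across above it to 54 mm, a 9 mm square stem to 70 mm. Origin: centre of its underside, z up. It trades places with the bottle trap and the dish from start to start.
- tray: Grey plastic service tray with dark cutout and floors, fixed, turned differently at each start. Origin: on its underside, below the centre of the pliers cutout; x runs along the cutout to its narrow (jaw) end, z up. Base x -112 to 112 mm, y -132 to 48 mm. The insert with the cutout spans y -62 to 48 mm; behind it (-y, away from the robot) come the grey lip and the trough.
- cutout (a point): Centre of the pliers cutout on its floor, 10 mm above the tray's underside, 16 mm below the insert's top. When the pliers are home their origin is here, their x along the tray's x, and neck and grips are level with the insert's top. The outline follows the pliers with about 1.5 mm clearance each side, 2 mm at the ends, and a 3 mm bevel along its long edges.
- insert_top (a point): Above the cutout's centre, level with the insert's top, 26 mm above the tray's underside. From tray x -30 to 30 mm a finger channel crosses the insert from front edge to lip; beside the neck its floor is 22 mm below this point. Sprung side grips at jaws and handles pinch the pliers: laid in loosely they stop 5 to 10 mm high; about 10 to 20 N straight down on the neck drives them home, and they stay.
- lip (a point): Middle of the top edge of the grey lip between insert and trough, at tray y = -65 mm, 50 mm above the tray's underside. The lip is 6 mm thick; the trough's end walls and back wall are as high.
- trough (a point): Centre of the trough's floor, 4 mm above the tray's underside, at tray y = -97 mm. Inside the trough is 58 mm wide (tray y) and 213 mm long (tray x). The cartridge may stand anywhere on this floor.
- bottle_trap: Bystander: white plastic bottle trap standing upright, 68 mm across, 110 mm tall, with a side outlet reaching 72 mm along its x. Origin: centre of its underside.
- dish: Bystander: small white ceramic dish with a closed hinged lid, 82 mm across, 52 mm tall. Origin: centre of its underside.
- flush_plate: Bystander: chrome flush plate lying flat, 150 by 210 mm, 14 mm tall with two push buttons. Origin: centre of its underside.
Mind the look-alikes: they are no part of the job. Several things have the shape of the cartridge; the one meant has the colours described above.

How it is judged:
By the outcome, as a careful person would: the job done as asked, in the order asked, and still so for the second after the job is handed in, with the robot touching nothing.
It also fails if it takes over 59 s, if anything falls off the work surface, if the arm or the gripper's body presses on something with over 40 N, if the wrist force passes 120 N, or if a joint passes its speed limit or range.

## Working session

There is one attempt and no reset: what is moved stays moved. The work goes in short steps, Python scripts to look and compute and a tool call to move; the robot and the scene stay as the last step left them, time stands still between calls to the robot, and variables do not carry over. Pictures are saved under pics/ and viewed, at most 10 in all, crops included, and the job is handed in when it is done.

Besides the shell and the picture viewer there is one more tool, called after "Call:" as name(argument=value, ...), one argument or row to a line, values as JSON. arm_command: Moves the arm, as the interface text tells. Its arguments: {"type":"object","properties":{"steps":{"type":"array"},"squeeze":{"type":"number"}},"required":["steps"]}

```bash
mkdir -p pics; cat > h.py <<'E'
import numpy as np, cv2
from plant import r, optics, hand_in
def grab(n,f=None):
    im=optics.get_image(n)
    if f: cv2.imwrite('pics/'+f+'.png',im[:,:,::-1])
    return im
def cam(n):
    c=optics.camera_info(n); f=192/np.tan(np.radians(c['vfov'])/2)
    K=np.array([[f,0,c['cx']],[0,f,c['cy']],[0,0,1.]])
    R=np.array(c['rotation'],float)
    return K,np.array(c['dist_coeffs'],float),np.array(c['position'],float),R
def ray(n,px):
    K,d,p,R=cam(n)
    u=cv2.undistortPoints(np.array(px,float).reshape(-1,1,2),K,d).reshape(-1,2)
    return p,np.c_[u,np.ones(len(u))]@R.T
def onz(n,px,z):
    p,v=ray(n,px); return p+v*((z-p[2])/v[:,2])[:,None]
def proj(n,P):
    K,d,p,R=cam(n)
    return cv2.projectPoints(np.array(P,float).reshape(-1,1,3),cv2.Rodrigues(R.T)[0],-R.T@p,K,d)[0].reshape(-1,2)
E
python3 - <<'E'
from h import *
for n in('top','side'):
    grab(n,n+'0'); print(optics.camera_info(n))
print(r.read_state())
E
```

```text
{'vfov': 52.1117218795777, 'cx': 259.7849643523093, 'cy': 189.06019651550486, 'dist_coeffs': array([-0.09618419,  0.        ,  0.        ,  0.        ,  0.        ]), 'position': array([0.36000071, 0.04497276, 1.17412884]), 'rotation': array([-3.01123633,  0.01384024, -1.56154861])}
{'vfov': 53.39612480587785, 'cx': 250.19599461072627, 'cy': 187.18256268744923, 'dist_coeffs': array([-0.08080763,  0.        ,  0.        ,  0.        ,  0.        ]), 'position': array([ 0.10831635, -0.40846911,  0.78016413]), 'rotation': array([-2.42684525,  0.0078212 , -0.7332488 ])}
{'clock': 0.1, 'joint_pos': array([1.21320930e+00, 4.86722561e-02, 9.77697835e-02, 1.62200150e+00,
       5.37477474e-06, 1.44301373e+00]), 'joint_vel': array([-8.54874372e-04, -5.48682766e-04,  4.21640012e-03, -1.41973489e-03,
        6.95245293e-05,  3.10182177e-04]), 'joint_efforts': array([ 1.83874727e-03, -3.39852083e+01,  3.20935786e+01,  1.58159336e-02,
       -1.20964055e-04, -3.52000072e-06]), 'position': array([0.11939754, 0.51068293, 0.23024418]), 'tcp_rot': array([-3.13950287e+00, -2.73919086e-04,  2.91178793e+00]), 'wrist_force': array([-0.56426991,  0.39973032,  0.63817438]), 'torque': array([ 0.02240018, -0.01374611, -0.0635013 ]), 'grasp_force': 0.0, 'gripper_width': 0.9996106560478706}
```

```bash
sed -i "s/R=np.array(c\['rotation'\],float)/R=Rot.from_euler('xyz',c['rotation']).as_matrix()/; 1a from scipy.spatial.transform import Rotation as Rot" h.py; python3 -c "
from h import *
s=r.read_state();print(proj('top',[s['position']]),proj('side',[s['position']]))"
```

```text
[[ 71.44282268 337.23217722]] [[ -2.93016821 120.87479136]]
```

View pics/top0.png

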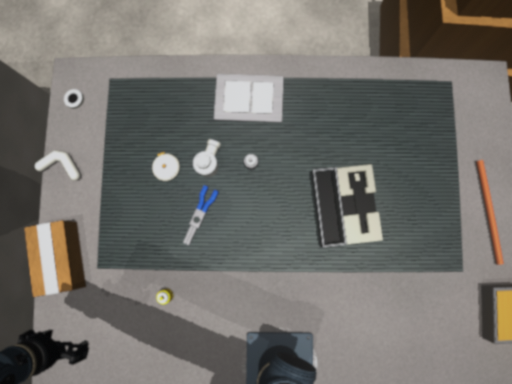

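View pics/side0.png

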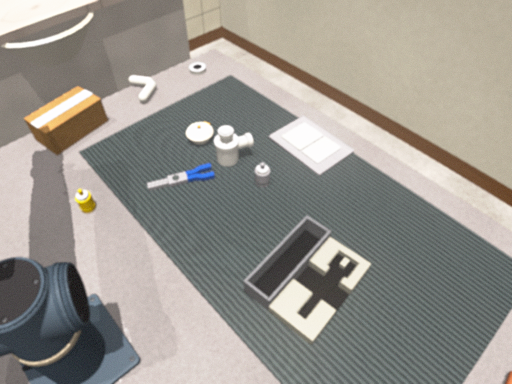

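```bash
python3 - <<'E'
from h import *
T=cv2.cvtColor(grab('top','t1'),cv2.COLOR_RGB2BGR);S=cv2.cvtColor(grab('side','s1'),cv2.COLOR_RGB2BGR)
c=lambda I,x0,y0,x1,y1:cv2.resize(I[y0:y1,x0:x1],(390,290),interpolation=cv2.INTER_CUBIC)
cv2.imwrite('pics/crop1.png',np.vstack([np.hstack([c(T,150,135,284,235+15),c(T,300,155,394,255-30+25)]),np.hstack([c(S,140,115,280,219),c(S,240,210,380,344-0)])]))
for n,I in(('top',T),('side',S)):
    h=cv2.cvtColor(I,cv2.COLOR_BGR2HSV).astype(int);B,G,R_=[I[...,k].astype(int) for k in range(3)]
    yy,xx=np.mgrid[:384,:512]
    blue=((B-R_>60)&(h[...,1]>120)).astype('u1')
    roi=(xx>300)&(xx<395)&(yy>155)&(yy<255) if n=='top' else (xx>240)&(xx<380)&(yy>210)&(yy<345)
    cream=((h[...,2]>170)&(R_-B>5)&roi).astype('u1')
    for nm,m,z in(('blue',blue,.016),('cream',cream,.026)):
        p=np.argwhere(m)[:,::-1]; 
        if len(p)==0: print(n,nm,'none');continue
        w=onz(n,p,z)[:,:2]
        rc=cv2.minAreaRect((w*1000).astype('f4')); print(n,nm,len(p),p.min(0),p.max(0),'mean',w.mean(0).round(4),rc)
E
```

```text
top blue 262 [197 185] [217 211] mean [0.4819 0.2231] ((482.650146484375, 223.5099639892578), (50.009178161621094, 71.64322662353516), 64.89483642578125)
top cream 1351 [337 165] [381 243] mean [ 0.4538 -0.2291] ((469.11865234375, -229.70858764648438), (223.8472137451172, 106.00437927246094), 6.902600288391113)
side blue 312 [186 163] [213 180] mean [0.4813 0.221 ] ((480.7847900390625, 222.1055450439453), (57.22801971435547, 70.98515319824219), 66.64810180664062)
side cream 3028 [241 237] [370 344] mean [ 0.4526 -0.229 ] ((419.95758056640625, -195.45977783203125), (324.4208068847656, 188.168701171875), 6.979980945587158)
```

View pics/crop1.png

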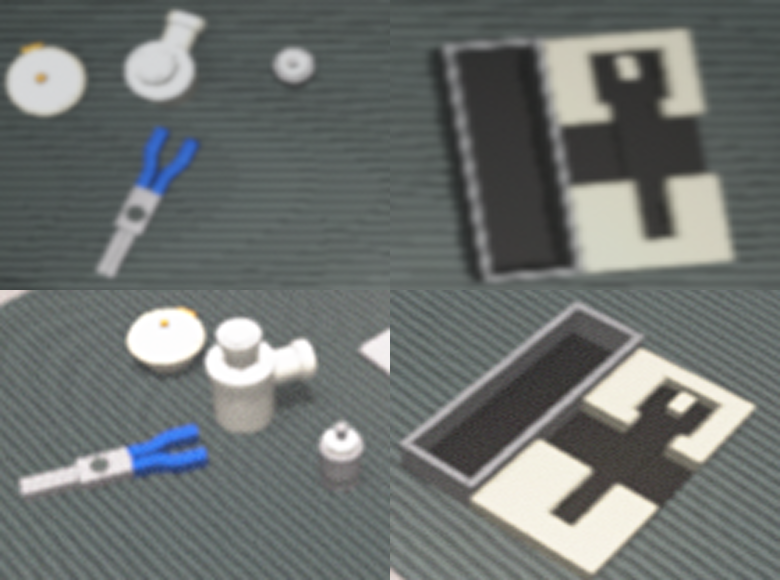

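```bash
cat > m.py <<'E'
from h import *
def prof(g,n,o,yaw,a,b,nrm,z,L=.009,flip=0):
    """edge from a to b (local xy), normal nrm; returns mean signed offset of strongest gradient along nrm"""
    c,s=np.cos(yaw),np.sin(yaw);Rm=np.array([[c,-s],[s,c]])
    t=np.linspace(-L,L,73);out=[]
    for k in np.linspace(0,1,12):
        q=np.array(a)*(1-k)+np.array(b)*k+t[:,None]*np.array(nrm)
        w=np.c_[q@Rm.T+o,np.full(len(t),z)]
        px=proj(n,w).astype('f4')
        v=cv2.remap(g,px[:,0].copy(),px[:,1].copy(),cv2.INTER_LINEAR).ravel()
        d=np.abs(np.gradient(cv2.GaussianBlur(v.reshape(1,-1),(0,0),4).ravel()))
        d=d*(d>.6*d.max()); out.append((d*t).sum()/d.sum())
    out=np.array(out)*1000
    return np.median(out).round(1),np.polyfit(np.linspace(-.5,.5,12),out,1)[0].round(1),out.std().round(1)
def edges(n,I,o,yaw,E):
    g=cv2.cvtColor(I,cv2.COLOR_RGB2GRAY).astype('f4')
    for nm,a,b,nr,z in E: print(n,nm,*prof(g,n,np.array(o),yaw,np.array(a)/1e3,np.array(b)/1e3,nr,z))
TR=[('front',(-100,48),(-40,48),(0,1),.026),('front2',(40,48),(100,48),(0,1),.026),('end+',(112,-45),(112,40),(1,0),.026),('end-',(-112,-45),(-112,40),(1,0),.026),
('ch+',(30,20),(30,45),(1,0),.026),('ch-',(-30,24),(-30,45),(1,0),.026),('slot+',(45,11),(80,11),(0,1),.026),('slot-',(45,-11),(80,-11),(0,1),.026),('back',(-100,-130),(100,-130),(0,1),.05)]
PL=[('neck+',(-15,15),(25,15),(0,1),.016),('neck-',(-15,-15),(25,-15),(0,1),.016),('jaw+',(35,9),(78,9),(0,1),.0145),('jaw-',(35,-9),(78,-9),(0,1),.0145),('tip',(85,-5),(85,5),(1,0),.0145),('end+',(-95,16),(-95,22),(1,0),.014),('end-',(-95,-22),(-95,-16),(1,0),.014),('h+',(-90,24),(-68,24),(0,1),.012),('h-',(-90,-24),(-68,-24),(0,1),.012)]
E
python3 - <<'E'
from m import *
yt=np.radians(-173.1)
# front edge line: rect centre + half 53mm towards -y world
c=np.array([.46912,-.22971]); ex=np.array([np.cos(yt),np.sin(yt)]);ey=np.array([-ex[1],ex[0]])
o=c+ey*(.053-.048); print('tray o',o)
op=np.array([.430,.246])
for n in('top','side'):
    I=grab(n); edges(n,I,o,yt,TR); edges(n,I,op,np.radians(156),PL)
# cartridge collar: grey/white blob
for n,(x0,y0,x1,y1) in(('top',(236,145,268,176)),('side',(250,158,276,190))):
    I=grab(n)[y0:y1,x0:x1]; h=cv2.cvtColor(I,cv2.COLOR_RGB2HSV)
    m=((h[...,2]>110)&(h[...,1]<40)).astype('u1'); p=np.argwhere(m)[:,::-1]+[x0,y0]
    print(n,len(p),p.min(0),p.max(0),p.mean(0),[onz(n,[p.mean(0)],z)[0].round(4) for z in(.03,.046,.054)])
E
```

```text
tray o [ 0.46972068 -0.23467379]
top front 1.9 -0.0 0.1
top front2 1.6 -0.1 0.1
top end+ 1.0 1.6 0.5
top end- -2.3 0.3 0.3
top ch+ -1.2 0.1 0.2
top ch- 0.6 -0.7 0.3
top slot+ 0.4 -0.3 0.1
top slot- 0.3 -0.2 0.1
top back 0.6 -0.5 0.2
top neck+ 0.1 0.1 0.8
top neck- 0.5 0.4 0.5
top jaw+ 1.8 -0.2 0.3
top jaw- 0.3 0.8 0.3
top tip 3.8 0.1 0.1
top end+ 2.0 -5.2 1.8
top end- 3.6 6.3 2.4
top h+ -2.9 -0.2 0.4
top h- 1.1 -0.8 1.5
side front 1.0 0.0 0.1
side front2 0.9 -0.1 0.1
side end+ -0.2 -0.1 0.1
side end- -4.7 -0.1 0.3
side ch+ -3.5 0.2 0.1
side ch- -1.8 0.2 0.1
side slot+ -0.1 0.0 0.2
side slot- 1.2 -0.1 0.2
side back 1.3 0.8 0.7
side neck+ -0.1 1.0 0.5
side neck- -2.1 1.6 0.9
side jaw+ 1.6 0.9 0.4
side jaw- -1.5 0.8 0.5
side tip 4.2 0.7 0.2
side end+ 1.5 4.7 2.0
side end- -2.3 -2.3 0.9
side h+ -1.7 2.4 1.7
side h- 6.0 -0.7 1.1
top 169 [243 153] [257 167] [250.4556213  159.91715976] [array([0.597 , 0.0907, 0.03  ]), array([0.5936, 0.0901, 0.046 ]), array([0.592 , 0.0898, 0.054 ])]
side 578 [250 158] [275 189] [262.41695502 171.62629758] [array([0.6012, 0.0982, 0.03  ]), array([0.5907, 0.0874, 0.046 ]), array([0.5854, 0.082 , 0.054 ])]
```

```bash
cat > go.py <<'E'
from h import *
def go(x,y,z,yaw_deg):
    s=r.read_state(); R0=Rot.from_euler('xyz',s['tcp_rot']); p=np.array([x,y,z])
    Rt=Rot.from_euler('xyz',[np.pi,0,np.radians(yaw_deg)])
    print('clock',round(s['clock'],2),'pos',s['position'].round(4),'rot',np.degrees(s['tcp_rot']).round(2),'shift cm',(R0.inv().apply(p-s['position'])*100).round(2),'turn',(R0.inv()*Rt).as_rotvec().round(4),'F',s['wrist_force'].round(1),s['gripper_width'])
E
python3 -c "
from go import *
go(.427,.2477,.06,156.9)"
```

```text
clock 0.4 pos [0.1196 0.5111 0.2311] rot [-179.98   -0.    166.83] shift cm [-35.94 -18.64  17.12] turn [-0.0004 -0.      0.1734] F [-0.2 -0.1 -0.2] 0.9997816766651094
```

Call:
arm_command(
  steps=[
    [60,[-36,-18.6,13],[0,0,0.173]],
    [60,[-36,-18.6,13],[0,0,0.173]],
    [60,[-36,-18.6,13],[0,0,0.173]],
    [60,[-36,-18.6,13],[0,0,0.173]],
    [60,[-36,-18.6,13],[0,0,0.173]],
    [60,[-36,-18.6,13],[0,0,0.173]],
    [60,[-36,-18.6,13],[0,0,0.173]],
    [60,[-36,-18.6,13],[0,0,0.173]],
    [60,[-36,-18.6,13],[0,0,0.173]],
    [60,[-36,-18.6,13],[0,0,0.173]],
  ],
  squeeze=60,
)

```text
clock: 1.4
position: [0.4291, 0.2454, 0.0997]
tcp_rot: [-3.139, -0.001, 2.734]
wrist_force: [0.3, -0.1, -1.0]
gripper_width: 0.765
grasp_force: 0.0
```

```bash
python3 -c "
from go import *
go(.427,.2477,.003,156.9)
grab('side','s2')"
```

```text
clock 1.4 pos [0.4291 0.2454 0.0997] rot [-1.7988e+02 -5.0000e-02  1.5662e+02] shift cm [0.28 0.15 9.67] turn [-0.0022 -0.0008 -0.0048] F [ 0.3 -0.1 -1. ] 0.7649002377302906
```

View pics/s2.png

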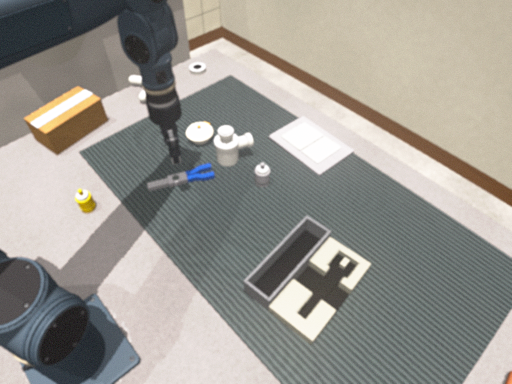

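Call:
arm_command(
  steps=[
    [60,[0,0,4],[0,0,0]],
    [60,[0,0,6],[0,0,0]],
    [60,[0,0,6],[0,0,0]],
    [60,[0,0,6],[0,0,0]],
  ],
)

```text
clock: 1.85
position: [0.4271, 0.2489, 0.0419]
tcp_rot: [3.141, -0.0, 2.74]
wrist_force: [0.6, 1.0, 0.2]
gripper_width: 0.768
grasp_force: 0.0
```

```bash
python3 -c "
from go import *
for i in range(3): go(.427,.2477,.003,156.9);optics.get_image('top')
from m import *
I=grab('top','t2');edges('top',I,(.427,.2477),np.radians(156.9),PL)
"
```

```text
clock 1.85 pos [0.4271 0.2489 0.0419] rot [ 1.7999e+02 -1.0000e-02  1.5702e+02] shift cm [-0.04 -0.12  3.89] turn [ 0.0002 -0.0002  0.002 ] F [0.6 1.  0.2] 0.7680912733571367
clock 1.9 pos [0.4282 0.2492 0.0429] rot [1.799e+02 8.000e-02 1.570e+02] shift cm [ 0.06 -0.19  3.99] turn [0.0018 0.0014 0.0018] F [ 0.3 -0.7  0.6] 0.7638771021666153
clock 1.95 pos [0.4288 0.2492 0.0434] rot [1.7985e+02 1.3000e-01 1.5699e+02] shift cm [ 0.11 -0.22  4.04] turn [0.0026 0.0023 0.0015] F [0.7 0.8 0.7] 0.7644608514519053
top neck+ -2.3 3.0 4.5
top neck- 0.9 3.1 3.9
top jaw+ 1.5 -3.0 3.1
top jaw- 1.8 0.7 2.6
top tip -0.2 1.2 0.4
top end+ -0.7 -0.9 0.5
top end- 0.8 9.9 3.4
top h+ -1.2 -1.2 0.7
top h- 1.9 2.4 1.6
```

Call:
arm_command(
  steps=[
    [60,[0.1,-0.15,3],[0,0,0]],
    [60,[0.1,-0.15,3.9],[0,0,0]],
    [60,[0.1,-0.15,3.9],[0,0,0]],
    [255,[0.1,-0.15,3.9],[0,0,0]],
    [255,[0.1,-0.15,3.9],[0,0,0]],
    [255,[0.1,-0.15,3.9],[0,0,0]],
    [255,[0.1,-0.15,3.9],[0,0,0]],
    [255,[0.1,-0.15,3.9],[0,0,0]],
    [255,[0.1,-0.15,3.9],[0,0,0]],
  ],
  squeeze=80,
)

```text
clock: 2.95
position: [0.4275, 0.2475, 0.004]
tcp_rot: [3.14, 0.002, 2.739]
wrist_force: [-0.5, -0.7, 5.9]
gripper_width: 0.323
grasp_force: 82.0
```

Call:
arm_command(
  steps=[
    [255,[0,0,-3],[0,0,0]],
    [255,[0,0,-7],[0,0,0]],
    [255,[0,0,-10],[0,0,0]],
    [255,[0,0,-10],[0,0,0]],
  ],
)

```text
clock: 3.35
position: [0.4296, 0.2486, 0.1072]
tcp_rot: [3.135, 0.007, 2.739]
wrist_force: [0.5, 0.5, -2.8]
gripper_width: 0.325
grasp_force: 80.8
```

```bash
python3 -c "
from go import *
go(.4713,-.2349,.105,186.9)"
```

```text
clock 3.35 pos [0.4296 0.2486 0.1072] rot [179.59   0.38 156.92] shift cm [-22.78 -42.85   0.07] turn [ 0.0052  0.0083 -0.5232] F [ 0.5  0.5 -2.8] 0.3246814917267455
```

Call:
arm_command(
  steps=[
    [255,[-22.6,-42.7,0],[0,0,-0.525]],
    [255,[-22.6,-42.7,0],[0,0,-0.525]],
    [255,[-22.6,-42.7,0],[0,0,-0.525]],
    [255,[-22.6,-42.7,0],[0,0,-0.525]],
    [255,[-22.6,-42.7,0],[0,0,-0.525]],
    [255,[-22.6,-42.7,0],[0,0,-0.525]],
    [255,[-22.6,-42.7,0],[0,0,-0.525]],
    [255,[-22.6,-42.7,0],[0,0,-0.525]],
    [255,[-22.6,-42.7,0],[0,0,-0.525]],
    [255,[-22.6,-42.7,0],[0,0,-0.525]],
  ],
)

```text
clock: 4.35
position: [0.4647, -0.2256, 0.0999]
tcp_rot: [3.139, -0.002, -3.02]
wrist_force: [1.3, -0.9, -2.6]
gripper_width: 0.329
grasp_force: 80.7
```

Call:
arm_command(
  steps=[
    [255,[0,0,2],[0,0,0]],
    [255,[0,0,5],[0,0,0]],
    [255,[0,0,5],[0,0,0]],
    [255,[0,0,5],[0,0,0]],
    [255,[0,0,5],[0,0,0]],
  ],
)

```text
clock: 4.85
position: [0.4665, -0.2242, 0.053]
tcp_rot: [-3.141, 0.001, -3.019]
wrist_force: [-0.7, -0.2, -2.5]
gripper_width: 0.324
grasp_force: 80.9
```

```bash
python3 - <<'E'
from go import *
for i in range(4): go(.4713,-.2349,.05,186.9);optics.get_image('top')
from m import *
s=r.read_state();z=s['position'][2]-.004; print('pliers z',z)
P=[(n,a,b,c,h+z) for n,a,b,c,h in PL]
o=s['position'][:2]
for n in('top','side'): edges(n,grab(n,n+'3'),o,np.radians(186.9),P)
T,S=[cv2.imread(f'pics/{n}3.png') for n in('top','side')]
c=lambda I,x0,y0,x1,y1:cv2.resize(I[y0:y1,x0:x1],(400,400),interpolation=cv2.INTER_CUBIC)
cv2.imwrite('pics/c3.png',np.hstack([c(T,300,150,400,250),c(S,235,210,375,350)]))
E
```

```text
clock 4.85 pos [ 0.4665 -0.2242  0.053 ] rot [-1.7996e+02  4.0000e-02 -1.7296e+02] shift cm [-0.35 -1.12  0.3 ] turn [-0.0006  0.0008  0.0024] F [-0.7 -0.2 -2.5] 0.3235853286647628
clock 4.9 pos [ 0.467  -0.2245  0.0536] rot [-1.7991e+02  1.1000e-01 -1.7295e+02] shift cm [-0.3  -1.08  0.37] turn [-0.0015  0.0018  0.0026] F [ 0.1 -1.  -1.8] 0.3259805857105203
clock 4.95 pos [ 0.4672 -0.2246  0.054 ] rot [-1.7989e+02  1.3000e-01 -1.7295e+02] shift cm [-0.28 -1.07  0.4 ] turn [-0.002   0.0023  0.0026] F [-0.5  0.3 -2.6] 0.3278595544536014
clock 5.0 pos [ 0.4672 -0.2247  0.054 ] rot [-1.7988e+02  1.4000e-01 -1.7295e+02] shift cm [-0.28 -1.07  0.4 ] turn [-0.0021  0.0024  0.0026] F [ 0.9 -0.7 -3.2] 0.3328608454195226
pliers z 0.049900840511682656
top neck+ 1.6 -6.4 5.0
top neck- -0.2 -2.3 2.8
top jaw+ -0.7 0.1 2.5
top jaw- -0.7 -3.8 4.3
top tip -1.3 -3.7 1.2
top end+ -0.5 0.8 0.3
top end- -1.4 -0.7 0.2
top h+ 4.2 -0.5 0.2
top h- -3.2 1.9 0.7
side neck+ -0.5 4.0 3.7
side neck- -1.3 0.4 1.4
side jaw+ 0.2 0.2 0.1
side jaw- 5.3 8.1 3.4
side tip -0.5 -0.3 0.7
side end+ -6.0 -1.7 2.1
side end- 6.3 -0.3 0.9
side h+ -0.8 -1.9 1.8
side h- 0.1 -5.8 3.5
```

View pics/c3.png

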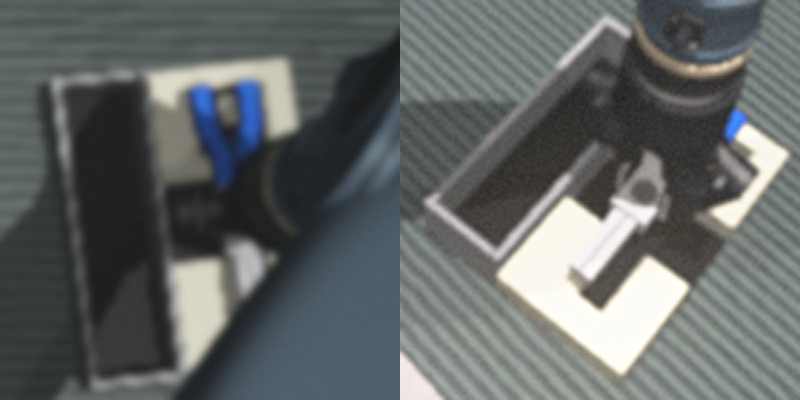

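Call:
arm_command(
  steps=[
    [255,[-0.2,-1.07,0],[0,0,0]],
    [255,[-0.2,-1.07,1.6],[0,0,0.002]],
    [255,[-0.2,-1.07,1.6],[0,0,0.002]],
    [255,[-0.2,-1.07,1.6],[0,0,0.002]],
  ],
)

```text
clock: 5.55
position: [0.4688, -0.2348, 0.0359]
tcp_rot: [3.141, -0.001, -3.022]
wrist_force: [-0.3, -0.6, -3.3]
gripper_width: 0.33
grasp_force: 80.9
```

```bash
python3 - <<'E'
from go import *
for i in range(3): optics.get_image('top')
go(.4705,-.235,.038,186.9)
from m import *
s=r.read_state();z=s['position'][2]-.004; print('pliers z',z)
P=[(n,a,b,c,h+z) for n,a,b,c,h in PL]
o=s['position'][:2]
for n in('top','side'): edges(n,grab(n,n+'4'),o,np.radians(186.9),P)
T,S=[cv2.imread(f'pics/{n}4.png') for n in('top','side')]
c=lambda I,x0,y0,x1,y1:cv2.resize(I[y0:y1,x0:x1],(400,400),interpolation=cv2.INTER_CUBIC)
cv2.imwrite('pics/c4.png',np.hstack([c(T,330,160,390,220),c(S,275,250,355,330)]))
E
```

```text
clock 5.7 pos [ 0.4697 -0.2351  0.0369] rot [-1.7996e+02  4.0000e-02 -1.7311e+02] shift cm [-0.08 -0.   -0.11] turn [-0.0007  0.0007 -0.0002] F [-0.1  0.8 -2.1] 0.32953908882317884
pliers z 0.032944048162198994
top neck+ 2.3 -9.2 4.8
top neck- 0.8 -3.5 1.7
top jaw+ -0.5 -5.1 4.1
top jaw- -2.7 -2.2 2.8
top tip -1.5 -2.4 0.8
top end+ -1.0 -0.4 0.1
top end- -1.1 -0.7 0.2
top h+ -0.1 -0.6 0.3
top h- -5.8 -0.0 0.2
side neck+ -0.1 3.4 3.6
side neck- -1.1 -0.5 1.2
side jaw+ 2.5 1.2 0.7
side jaw- 5.4 4.5 2.4
side tip 3.3 0.2 0.2
side end+ -2.6 0.8 0.4
side end- -6.6 -0.8 0.3
side h+ 4.0 3.3 1.4
side h- 1.6 -3.9 2.7
```

View pics/c4.png

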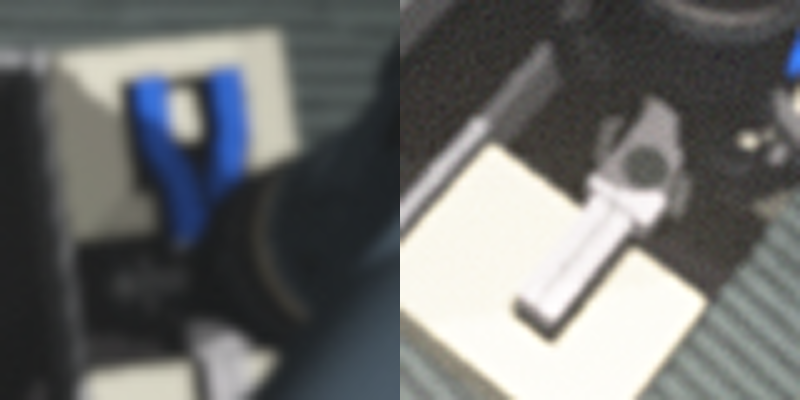

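```bash
cat > sg.py <<'E'
from h import *
def sprof(g,n,o,yaw,a,b,nrm,z,sgn,L=.008):
    c,s=np.cos(yaw),np.sin(yaw);Rm=np.array([[c,-s],[s,c]]);t=np.linspace(-L,L,65);out=[]
    for k in np.linspace(0,1,10):
        q=(np.array(a)*(1-k)+np.array(b)*k)/1e3+t[:,None]*np.array(nrm)
        px=proj(n,np.c_[q@Rm.T+o,np.full(len(t),z)]).astype('f4')
        v=cv2.remap(g,px[:,0].copy(),px[:,1].copy(),cv2.INTER_LINEAR).reshape(1,-1)
        d=np.maximum(sgn*np.gradient(cv2.GaussianBlur(v,(0,0),3).ravel()),0); i=d.argmax()
        d=d*(d>.6*d.max())*(abs(np.arange(65)-i)<10); out.append((d*t).sum()/d.sum()*1e3)
    return np.median(out).round(1),np.std(out).round(1)
E
python3 - <<'E'
from sg import *
y=np.radians(186.9);o=r.read_state()['position'][:2];z=.033
I={n:cv2.imread(f'pics/{n}4.png').astype('f4') for n in('top','side')}
for n in I:
    B,G,R=[np.ascontiguousarray(I[n][...,k]) for k in range(3)]
    f=lambda nm,g,*a:print(n,nm,*sprof(g,n,o,y,*a))
    if n=='side':
        f('tip',G,(85,-6),(85,6),(1,0),z+.0145,-1);f('slot end',G,(87,-6),(87,6),(1,0),.026,1)
        f('jaw+',G,(50,9),(80,9),(0,1),z+.0145,-1);f('jaw-',G,(50,-9),(80,-9),(0,-1),z+.0145,-1)
        f('slot+',G,(50,11),(84,11),(0,1),.026,1);f('slot-',G,(50,-11),(84,-11),(0,-1),.026,1)
    else:
        D=B-R
        for s in(1,-1):
            f(f'hend{s}',D,(-95,s*14),(-95,s*21),(-1,0),z+.014,-1);f(f'sl{s}',R,(-97,s*14),(-97,s*21),(-1,0),.026,1)
            f(f'h{s}',D,(-90,s*24),(-72,s*24),(0,s),z+.012,-1);f(f'slh{s}',R,(-90,s*26),(-72,s*26),(0,s),.026,1)
E
```

```text
top hend1 0.1 0.8
top sl1 0.6 0.3
top h1 -0.6 0.5
top slh1 3.0 0.6
top hend-1 -0.2 0.1
top sl-1 1.2 0.1
top h-1 0.6 0.6
top slh-1 -0.8 0.5
side tip -0.2 0.2
side slot end -3.1 0.1
side jaw+ -0.1 0.1
side jaw- 6.6 3.7
side slot+ -0.2 0.3
side slot- -3.4 1.9
```

Call:
arm_command(
  steps=[
    [255,[-0.17,-0.06,0],[0,0,0]],
    [255,[-0.17,-0.06,0.4],[0,0,0]],
    [255,[-0.17,-0.06,0.8],[0,0,0]],
    [255,[-0.17,-0.06,1.1],[0,0,0]],
    [255,[-0.17,-0.06,1.1],[0,0,0]],
  ],
)

```text
clock: 6.3
position: [0.4708, -0.2353, 0.0247]
tcp_rot: [-3.141, -0.001, -3.022]
wrist_force: [-0.4, -0.2, -2.9]
gripper_width: 0.324
grasp_force: 81.0
```

Call:
arm_command(
  steps=[
    [255,[0,0,0.2],[0,0,0]],
    [255,[0,0,0.4],[0,0,0]],
    [255,[0,0,0.6],[0,0,0]],
    [255,[0,0,0.6],[0,0,0]],
  ],
)

```text
clock: 6.7
position: [0.4714, -0.2357, 0.0206]
tcp_rot: [-3.14, 0.001, -3.022]
wrist_force: [-2.6, -0.4, 4.1]
gripper_width: 0.327
grasp_force: 81.9
```

Call:
arm_command(
  steps=[
    [255,[0,0,0.2],[0,0,0]],
    [255,[0,0,0.4],[0,0,0]],
    [255,[0,0,0.4],[0,0,0]],
  ],
)

```text
clock: 7.0
position: [0.4714, -0.2356, 0.0163]
tcp_rot: [-3.14, 0.001, -3.021]
wrist_force: [-2.4, -0.7, 5.0]
gripper_width: 0.329
grasp_force: 81.8
```

Call:
arm_command(
  steps=[
    [255,[0,0,0.2],[0,0,0]],
    [255,[0,0,0.4],[0,0,0]],
    [255,[0,0,0.4],[0,0,0]],
  ],
)

```text
clock: 7.3
position: [0.4715, -0.2357, 0.014]
tcp_rot: [-3.14, 0.001, -3.021]
wrist_force: [-4.7, 2.1, 12.3]
gripper_width: 0.326
grasp_force: 82.8
```

Call:
arm_command(
  steps=[
    [255,[0,0,0.2],[0,0,0]],
    [255,[0,0,0.3],[0,0,0]],
    [255,[0,0,0.3],[0,0,0]],
  ],
)

```text
clock: 7.6
position: [0.4715, -0.2357, 0.0139]
tcp_rot: [-3.14, 0.001, -3.021]
wrist_force: [-10.1, 5.0, 26.3]
gripper_width: 0.326
grasp_force: 84.5
```

Call:
arm_command(
  steps=[
    [255,[0,0,-0.4],[0,0,0]],
    [255,[0,0,-0.4],[0,0,0]],
    [110,[0,0,-0.4],[0,0,0]],
    [110,[0,0,-0.4],[0,0,0]],
    [110,[0,0,-0.4],[0,0,0]],
    [110,[0,0,-5],[0,0,0]],
    [110,[0,0,-10],[0,0,0]],
    [110,[0,0,-10],[0,0,0]],
  ],
)

```text
clock: 8.4
position: [0.4756, -0.2379, 0.1161]
tcp_rot: [-3.133, 0.011, -3.021]
wrist_force: [1.8, -0.2, 0.8]
gripper_width: 0.567
grasp_force: 0.0
```

```bash
python3 - <<'E'
from go import *
grab('side');grab('side','side5');grab('top','top5')
go(.594,.09,.1,186.9)
T,S=[cv2.imread(f'pics/{n}5.png') for n in('top','side')]
c=lambda I,x0,y0,x1,y1:cv2.resize(I[y0:y1,x0:x1],(400,400),interpolation=cv2.INTER_CUBIC)
cv2.imwrite('pics/c5.png',np.hstack([c(T,320,160,390,230),c(S,260,220,360,320)]))
E
```

```text
clock 8.55 pos [ 0.4713 -0.2351  0.1082] rot [-1.7999e+02  3.0000e-02 -1.7311e+02] shift cm [-16.09  30.81   0.83] turn [-0.0001  0.0005 -0.0001] F [0.4 0.6 0.3] 0.5690862972394947
```

View pics/c5.png

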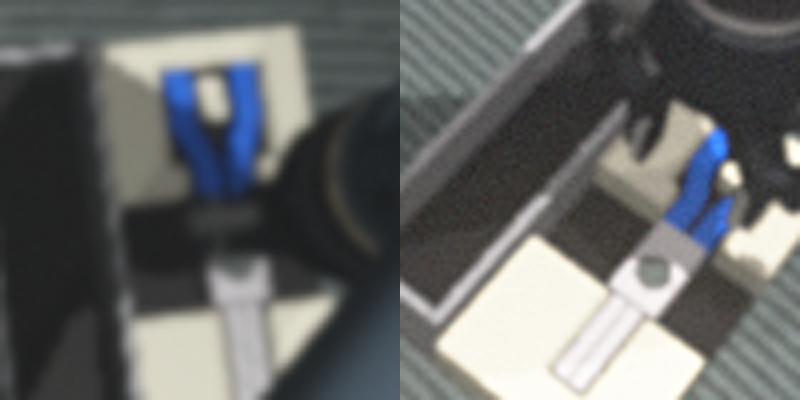

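Call:
arm_command(
  steps=[
    [255,[0,0,0],[0,0,0]],
    [255,[0,0,3],[0,0,0]],
    [255,[0,0,6],[0,0,0]],
    [255,[0,0,7.6],[0,0,0]],
    [255,[0,0,7.6],[0,0,0]],
    [255,[0,0,7.6],[0,0,0]],
    [255,[0,0,8.1],[0,0,0]],
    [255,[0,0,8.3],[0,0,0]],
    [255,[0,0,8.3],[0,0,0]],
  ],
)

```text
clock: 9.45
position: [0.4702, -0.2346, 0.0299]
tcp_rot: [3.141, -0.001, -3.021]
wrist_force: [-10.9, 6.4, 27.6]
gripper_width: 0.0
grasp_force: 13.5
```

Call:
arm_command(
  steps=[
    [255,[0,0,0.2],[0,0,0]],
    [255,[0,0,0.4],[0,0,0]],
    [255,[0,0,0.4],[0,0,0]],
  ],
)

```text
clock: 9.75
position: [0.4703, -0.2346, 0.0299]
tcp_rot: [-3.141, -0.001, -3.021]
wrist_force: [-17.4, 9.8, 44.6]
gripper_width: 0.003
grasp_force: 22.1
```

Call:
arm_command(
  steps=[
    [255,[0,0,-0.4],[0,0,0]],
    [255,[0,0,-0.7],[0,0,0]],
    [255,[0,0,-0.7],[0,0,0]],
  ],
)

```text
clock: 10.05
position: [0.4707, -0.2348, 0.03]
tcp_rot: [3.141, -0.0, -3.021]
wrist_force: [-5.1, 2.9, 12.8]
gripper_width: -0.001
grasp_force: 6.8
```

Call:
arm_command(
  steps=[
    [255,[0,0,-2],[0,0,0]],
    [255,[6,-3,-2],[0,0,0]],
    [255,[6,-3,-2],[0,0,0]],
    [255,[6,-3,-0.5],[0,0,0]],
    [255,[6,-3,0],[0,0,0]],
    [255,[6,-3,0.2],[0,0,0]],
    [255,[6,-3,0.4],[0,0,0]],
    [255,[6,-3,0.4],[0,0,0]],
  ],
)

```text
clock: 10.85
position: [0.414, -0.273, 0.0299]
tcp_rot: [-3.139, -0.003, -3.022]
wrist_force: [-13.1, 5.7, 31.3]
gripper_width: -0.005
grasp_force: 16.0
```

```bash
python3 - <<'E'
from go import *
go(.594,.09,.13,96.9)
I=grab('side','s6');T=grab('top','t6')
x0,y0,x1,y1=244,155,282,192
h=cv2.cvtColor(I,cv2.COLOR_RGB2HSV)[y0:y1,x0:x1]
print('V rows');print(h[::2,::2,2])
print('base/body top/stem top px side',proj('side',[[.5936,.0901,z] for z in(0,.046,.054,.07)]).round(1).tolist())
g=cv2.cvtColor(T,cv2.COLOR_RGB2HSV)[...,2]
print(g[148:172:2,238:266:2])
print('top',proj('top',[[.5936,.0901,z] for z in(0,.046,.07)]).round(1).tolist(), onz('top',[[215,122],[283,122]],.014).round(3).tolist(), 'trap',onz('top',[[207,162]],.05).round(3))
E
```

```text
clock 10.85 pos [ 0.414  -0.273   0.0299] rot [-179.84   -0.18 -173.13] shift cm [-22.18  33.86 -10.17] turn [-4.5000e-03 -3.0000e-04  1.5702e+00] F [-13.1   5.7  31.3] -0.005331783316257176
V rows
[[106 107 107 110 112 110 115 120 113 120 119 114 123 125 125 124 125 133
  131]
 [104  99 106 101 107 109 107 112 109 107 119 114 116 116 116 119 114 120
  122]
 [ 95  95  93 101  94 101 101 101 101 103 104 108 107 109 111 112 109 114
  115]
 [ 95  98  92  97  99  98 100  96 102  99 101 102 103  97 105 102 108 107
  107]
 [ 93  91  92  93  91  93  89  97  94  94  96  96 102  94 103 102 101 102
  104]
 [ 91  87  92  86  92  88  96  92  88  90  96  93  92  96  94  97 102  96
  100]
 [ 87  91  86  91  92  96  84  86  90  91  88  89  89  92  90  92  95  91
   95]
 [ 90  90  90  90  90  85  87  85  87  88  87  88  93  90  89  97  88  90
   95]
 [ 82  91  92  86  87  84  88  84  85  88  87  90  92  93  89  87  91  88
   91]
 [ 88  86  86  92  85  89  88  84  85  88  89  87  87  89  90  81  88  90
   92]
 [ 88  86  90  88  85  86  88  88  87  88  95  86  82  80  87  88  90  85
   90]
 [ 88  86  
[... 870 characters left out ...]
 99 102 104 103 100 100 100 100  99  99]
 [ 96  96  97  98 115 159 175 169 137 107 104 104 102 101]
 [101 101 101 116 180 219 224 221 200 147 100  99  99  99]
 [ 97  97  99 142 211 218 210 223 226 188 109  96  97  99]
 [ 99 100 102 162 213 208 183 206 224 192 114 101 103 103]
 [ 94  93  92 145 201 220 210 220 214 182 110  98  99  98]
 [ 98  97  96 109 176 204 214 205 184 146  95 101 103 104]
 [ 93  98  99  90 119 161 177 171 137  92  87  95  99 100]
 [100 101 102  97  90  84  97  93  81  98 104 105 104 104]
 [ 90  91  95  96  98  89  81  83  90  99  97  94  92  93]]
top [[251.0, 163.0], [250.4, 159.9], [250.1, 158.2]] [[0.718, 0.202, 0.014], [0.719, -0.007, 0.014]] trap [[0.586 0.217 0.05 ]]
```

Call:
arm_command(
  steps=[
    [255,[0,0,-5],[0,0,0]],
    [40,[0,0,-10],[0,0,0.1]],
    [40,[-22.2,33.9,-10],[0,0,1.57]],
    [40,[-22.2,33.9,-10],[0,0,1.57]],
    [40,[-22.2,33.9,-10],[0,0,1.57]],
    [40,[-22.2,33.9,-10],[0,0,1.57]],
    [40,[-22.2,33.9,-10],[0,0,1.57]],
    [40,[-22.2,33.9,-10],[0,0,1.57]],
    [40,[-22.2,33.9,-10],[0,0,1.57]],
    [40,[-22.2,33.9,-10],[0,0,1.57]],
  ],
)

```text
clock: 11.95
position: [0.5744, 0.0508, 0.1228]
tcp_rot: [-3.14, -0.001, 2.081]
wrist_force: [1.1, -0.9, -0.4]
gripper_width: 0.845
grasp_force: 0.0
```

```bash
python3 -c "
from go import *
go(.594,.0897,.13,96.9)"
```

```text
clock 11.95 pos [0.5744 0.0508 0.1228] rot [-1.7990e+02 -5.0000e-02  1.1922e+02] shift cm [ 2.44  3.61 -0.72] turn [-0.0019 -0.0006  0.3896] F [ 1.1 -0.9 -0.4] 0.8445238975106835
```

Call:
arm_command(
  steps=[
    [40,[2.4,3.6,-0.5],[0,0,0.39]],
    [40,[2.4,3.6,-0.5],[0,0,0.39]],
    [40,[2.4,3.6,-0.5],[0,0,0.39]],
    [40,[2.4,3.6,-0.5],[0,0,0.39]],
    [40,[2.4,3.6,-0.5],[0,0,0.39]],
  ],
)

```text
clock: 12.45
position: [0.5934, 0.0875, 0.1281]
tcp_rot: [-3.14, -0.0, 1.698]
wrist_force: [0.4, 0.2, 0.6]
gripper_width: 0.844
grasp_force: 0.0
```

```bash
python3 -c "
from go import *
grab('top');grab('side','s7')
go(.594,.0897,.024,96.9)
S=cv2.imread('pics/s7.png');cv2.imwrite('pics/c7.png',cv2.resize(S[90:210,190:330],(700,600),interpolation=cv2.INTER_CUBIC))"
```

```text
clock 12.55 pos [0.5936 0.0871 0.1287] rot [-1.7994e+02 -1.0000e-02  9.7240e+01] shift cm [ 0.25  0.09 10.47] turn [-0.0011 -0.0002  0.006 ] F [ 0.8 -0.8 -0.2] 0.8453950672845317
```

View pics/c7.png

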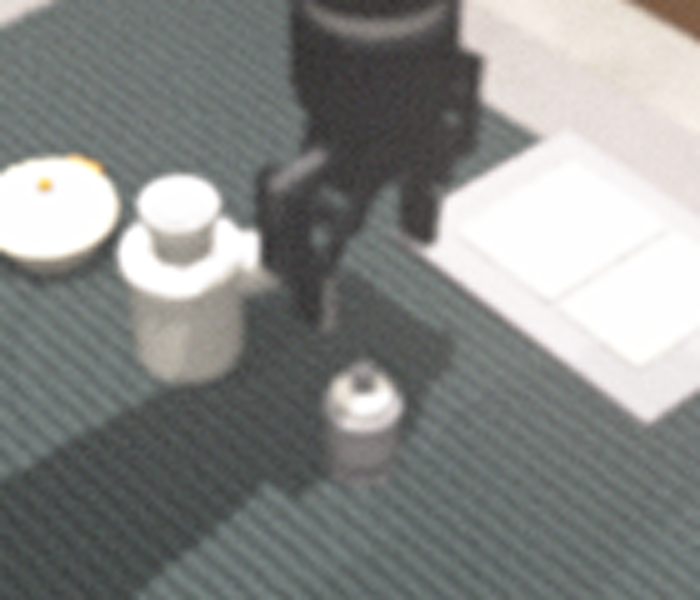

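Call:
arm_command(
  steps=[
    [40,[0.25,0.1,0],[0,0,0]],
    [40,[0.25,0.1,4],[0,0,0]],
    [40,[0.25,0.1,8],[0,0,0]],
    [40,[0.25,0.1,10.3],[0,0,0]],
    [40,[0.25,0.1,10.3],[0,0,0]],
    [255,[0.25,0.1,10.3],[0,0,0]],
    [255,[0.25,0.1,10.3],[0,0,0]],
    [255,[0.25,0.1,10.3],[0,0,0]],
    [255,[0.25,0.1,10.3],[0,0,0]],
    [255,[0.25,0.1,10.3],[0,0,0]],
  ],
  squeeze=50,
)

```text
clock: 13.55
position: [0.5968, 0.09, 0.0295]
tcp_rot: [3.136, 0.001, 1.696]
wrist_force: [0.1, -0.5, 5.6]
gripper_width: 0.438
grasp_force: 51.0
```

Call:
arm_command(
  steps=[
    [255,[0,0,-3],[0,0,0]],
    [255,[0,0,-7],[0,0,0]],
    [255,[0,0,-10],[0,0,0]],
    [255,[0,0,-10],[0,0,0]],
    [255,[0,0,-10],[0,0,0]],
  ],
)

```text
clock: 14.05
position: [0.5954, 0.09, 0.1272]
tcp_rot: [3.139, 0.0, 1.696]
wrist_force: [-0.7, -0.5, -2.2]
gripper_width: 0.439
grasp_force: 50.8
```

```bash
python3 -c "
from go import *
go(.4597,-.1387,.128,96.9)"
```

```text
clock 14.05 pos [0.5954 0.09   0.1272] rot [1.7987e+02 1.0000e-02 9.7190e+01] shift cm [-20.99 -16.32  -0.11] turn [0.0022 0.0002 0.0051] F [-0.7 -0.5 -2.2] 0.43856331571122464
```

Call:
arm_command(
  steps=[
    [255,[-21,-16.3,0],[0,0,0.005]],
    [255,[-21,-16.3,0],[0,0,0.005]],
    [255,[-21,-16.3,0],[0,0,0.005]],
    [255,[-21,-16.3,0],[0,0,0.005]],
    [255,[-21,-16.3,0],[0,0,0.005]],
    [255,[-21,-16.3,0],[0,0,0.005]],
    [255,[-21,-16.3,0],[0,0,0.005]],
    [255,[-21,-16.3,0],[0,0,0.005]],
    [255,[-21,-16.3,0],[0,0,0.005]],
  ],
)

```text
clock: 14.95
position: [0.459, -0.1377, 0.1252]
tcp_rot: [-3.14, -0.002, 1.693]
wrist_force: [0.3, -0.2, -2.1]
gripper_width: 0.435
grasp_force: 51.0
```

```bash
python3 -c "
from go import *
grab('top');grab('side','s8')
go(.4597,-.1387,.03,96.9)
S=cv2.imread('pics/s8.png');cv2.imwrite('pics/c8.png',cv2.resize(S[170:330,220:380],(600,600),interpolation=cv2.INTER_CUBIC))"
```

```text
clock 15.05 pos [ 0.4595 -0.1376  0.1258] rot [-1.7996e+02 -5.0000e-02  9.7020e+01] shift cm [-0.12  0.02  9.58] turn [-0.0007 -0.0008  0.0021] F [-0.1  0.1 -1.4] 0.44069778703138024
```

View pics/c8.png

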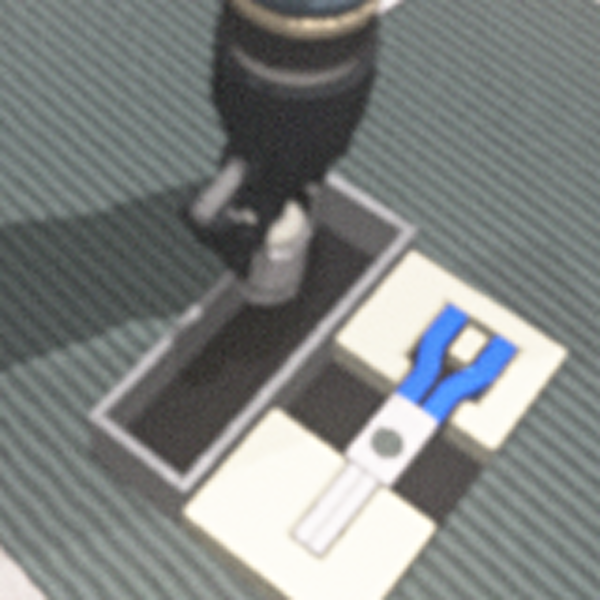

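Call:
arm_command(
  steps=[
    [255,[-0.1,0,3],[0,0,0]],
    [255,[-0.1,0,6],[0,0,0]],
    [255,[-0.1,0,8],[0,0,0]],
    [255,[-0.1,0,8.6],[0,0,0]],
    [255,[-0.1,0,8.9],[0,0,0]],
    [255,[-0.1,0,8.9],[0,0,0]],
  ],
)

```text
clock: 15.65
position: [0.46, -0.1397, 0.038]
tcp_rot: [3.141, 0.001, 1.692]
wrist_force: [0.4, -0.5, -1.6]
gripper_width: 0.437
grasp_force: 51.0
```

Call:
arm_command(
  steps=[
    [255,[0,0,0.2],[0,0,0]],
    [255,[0,0,0.35],[0,0,0]],
    [255,[0,0,0.4],[0,0,0]],
    [255,[0,0,0.4],[0,0,0]],
  ],
)

```text
clock: 16.05
position: [0.4595, -0.14, 0.0337]
tcp_rot: [3.141, 0.0, 1.691]
wrist_force: [-0.5, 0.3, -1.7]
gripper_width: 0.439
grasp_force: 51.0
```

Call:
arm_command(
  steps=[
    [255,[0,0,0.1],[0,0,0]],
    [255,[0,0,0.2],[0,0,0]],
    [255,[0,0,0.2],[0,0,0]],
  ],
)

```text
clock: 16.35
position: [0.4596, -0.14, 0.0334]
tcp_rot: [3.141, 0.001, 1.691]
wrist_force: [-3.3, 1.2, 8.1]
gripper_width: 0.439
grasp_force: 52.1
```

Call:
arm_command(
  steps=[
    [255,[0,0,-0.15],[0,0,0]],
    [80,[0,0,-0.15],[0,0,0]],
    [80,[0,0,-0.15],[0,0,0]],
    [80,[0,0,-0.15],[0,0,0]],
    [80,[0,0,-0.15],[0,0,0]],
    [80,[0,0,-3],[0,0,0]],
    [80,[0,0,-7],[0,0,0]],
    [80,[0,0,-12],[0,0,0]],
    [80,[20,0,-15],[0,0,0]],
    [80,[20,0,-15],[0,0,0]],
  ],
)

```text
clock: 17.35
position: [0.4489, -0.0419, 0.1688]
tcp_rot: [3.137, 0.001, 1.687]
wrist_force: [0.5, 0.8, -0.4]
gripper_width: 0.687
grasp_force: 0.0
```

Call:
arm_command(
  steps=[
    [80,[15,0,0],[0,0,0]],
    [80,[15,0,0],[0,0,0]],
    [80,[15,0,0],[0,0,0]],
    [80,[15,0,0],[0,0,0]],
  ],
)

```text
clock: 17.75
position: [0.428, 0.1129, 0.1664]
tcp_rot: [3.141, -0.003, 1.701]
wrist_force: [0.1, 0.1, 0.1]
gripper_width: 0.687
grasp_force: 0.0
```

```bash
python3 -c "
from go import *
grab('top','t9');grab('side','s9')
go(.46,.1,.2,96.9)
S=cv2.imread('pics/s9.png');T=cv2.imread('pics/t9.png');cv2.imwrite('pics/c9.png',np.hstack([cv2.resize(S[190:350,220:380],(400,400),interpolation=cv2.INTER_CUBIC),cv2.resize(T[150:260,295:405],(400,400),interpolation=cv2.INTER_CUBIC)]))"
```

```text
clock 17.85 pos [0.4291 0.1085 0.1662] rot [1.800e+02 3.000e-02 9.712e+01] shift cm [-1.23  2.97 -3.38] turn [0.     0.0005 0.0039] F [0.3 0.1 0.2] 0.685680190991695
```

View pics/c9.png

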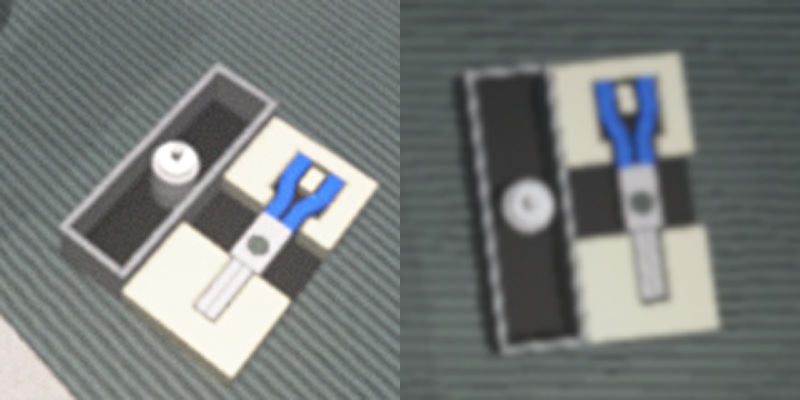

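The cartridge is standing upright in the trough: side crop (175,165), top crop (528,205). The pliers lie seated in the cutout, level with the insert, and the arm is clear.

```bash
python3 -c "
from h import *
print(hand_in())"
```

```text
the job is handed in; nothing more can be done
None
```

The job is handed in at about 18 s: the pliers are pressed home and level with the insert's top (checked by touch), and the cartridge stands upright in the trough; I did not touch the bottle trap, dish or flush plate, and no verdict was returned.

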